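# Sort the optics bench parts away and shut the drawer

### The job

Clear up the optics bench: pull out the cabinet's drawer, put all the steel posts in the wider bay and all the clamping forks in its narrower bay, pull every screwdriver out of its stand and lay it down wholly inside the aluminium tool tray, and leave the drawer pushed fully shut. Leave the power meter, the micrometer stage and the mirror where they stand.

Things in the scene. Friction and masses are not known exactly. Their poses are not given: they have to be found in the camera images.
- post_bay (a point): Point on the floor of the drawer's WIDER bay (126 mm across, at the drawer's -y side), mid-way across. Axes are the drawer's: x from its front to its back, y along the front, z up. The bay reaches 67 mm to -x (front) and 127 mm to +x. With the drawer out by q (mm), the floor is uncovered to x = q - 73; the rest is under the cabinet's top.
- fork_bay (a point): Point on the floor of the drawer's NARROWER bay (86 mm across, +y side), mid-way across; axes and depth as post_bay. Floor about 22 mm above the bench; above that floor the side walls rise 46 mm, the 6 mm plywood divider between the bays 44 mm, the drawer's front panel about 57 mm.
- cab_drawer0_handle (a point): Middle of the drawer's steel bar handle (round, 11 mm thick, 120 mm long, along y, 35 mm in front of the drawer's front panel, about 52 mm above the bench, 38 mm below the cabinet's top).
- cab_drawer0 (a joint): How far the drawer is out, m: 0 shut, 0.166 fully out. It starts 0 to 0.05 out. It slides stiffly (about 1 N), stays where it is left and can be pulled out by its handle (pinched from above) and pushed shut by its handle or front, along the drawer's x.
- cab: Grey bench cabinet, 240 deep x 260 wide x 90 mm high, fixed, with one drawer that slides out towards the robot; a divider from front to back splits the drawer into a wider and a narrower bay. Origin at the centre of its underside, x from the drawer's front into the cabinet, z up.
- board: Black perforated breadboard, 270 x 190 x 12 mm thick, fixed on the bench on one side of the cabinet (left or right changes); the posts and forks start on it. Origin at the centre of its underside.
- tray: Open shallow aluminium tool tray on a 3 mm rubber mat, fixed, on the other side from the breadboard: 200 (x) x 85 (y) x 30 mm high outside, walls and floor 4 mm. Origin at the centre of its underside, long side along its x.
- holder: Dark steel screwdriver stand on the same rubber mat, fixed: two upright square pockets, 15 mm wide inside, 23 mm outside, 56 mm high, floor 4 mm, at x = -25 and +25 mm of its frame. Origin at the centre of its underside.
- meter: Bystander: grey optical power meter, 90 x 130 x 40 mm, loose on the back of the cabinet's top.
- stage: Bystander: black micrometer stage, 80 x 80 x 98 mm, loose on the bench.
- mirror: Bystander: small mirror in a black mount on a slim post, 103 mm tall, loose on the bench.
- post0: Steel pedestal post, 0.09 kg, 35 mm tall: square foot 28 x 28 x 6 mm, above it a round shaft of 20 mm diameter. Origin at the centre of the foot's underside, z along the shaft. Starts upright. May be absent.
- post1: Steel pedestal post, 0.09 kg, 35 mm tall: square foot 28 x 28 x 6 mm, above it a round shaft of 20 mm diameter. Origin at the centre of the foot's underside, z along the shaft. Starts upright. May be absent.
- post2: Steel pedestal post, 0.09 kg, 35 mm tall: square foot 28 x 28 x 6 mm, above it a round shaft of 20 mm diameter. Origin at the centre of the foot's underside, z along the shaft. Starts upright. May be absent.
- fork0: Flat aluminium clamping fork, 0.04 kg, 54 (x) x 26 (y) x 10 mm: solid for 22 mm at the -x end, then two 8 mm prongs with a 10 mm slot to the +x end. Origin at the centre of its underside, z up. Starts flat. May be absent.
- fork1: Flat aluminium clamping fork, 0.04 kg, 54 (x) x 26 (y) x 10 mm: solid for 22 mm at the -x end, then two 8 mm prongs with a 10 mm slot to the +x end. Origin at the centre of its underside, z up. Starts flat. May be absent.
- fork2: Flat aluminium clamping fork, 0.04 kg, 54 (x) x 26 (y) x 10 mm: solid for 22 mm at the -x end, then two 8 mm prongs with a 10 mm slot to the +x end. Origin at the centre of its underside, z up. Starts flat. May be absent.
- driver0: Screwdriver, 0.06 kg, 135 mm long: grey insulated shaft of 10 mm diameter and 60 mm length, a square guard 22 x 22 x 5 mm, then a black round handle of 18 mm diameter and 70 mm length. Origin at the tip, z along it to the handle. Starts tip down in a pocket of the holder, its tip on the pocket's floor, leaning up to 6 degrees. May be absent.
- driver0_top (a point): Middle of the end of that screwdriver's handle, 135 mm from the tip.
- driver1: Screwdriver, 0.06 kg, 135 mm long: grey insulated shaft of 10 mm diameter and 60 mm length, a square guard 22 x 22 x 5 mm, then a black round handle of 18 mm diameter and 70 mm length. Origin at the tip, z along it to the handle. Starts tip down in a pocket of the holder, its tip on the pocket's floor, leaning up to 6 degrees. May be absent.
- driver1_top (a point): Middle of the end of that screwdriver's handle, 135 mm from the tip.

How it is judged:
By the outcome, as a careful person would: the job done as asked, in the order asked, and still so for the second after the job is handed in, with the robot touching nothing.
Of post0, post1, post2 only 2 to 3 are there at a start; the rules pass over those that are not, and their reading is None.
Of fork0, fork1, fork2 only 2 to 3 are there at a start; the rules pass over those that are not, and their reading is None.
Of driver0, driver1 only 1 to 2 are there at a start; the rules pass over those that are not, and their reading is None.
At some moment in a run one of post0, post1, post2, fork0, fork1, fork2 may be knocked a few centimetres aside while the robot is not near it.
Once in a run the grip may slacken for a moment while it holds something.
It also fails if it takes over 210 s, if anything falls off the work surface, if the arm or the gripper's body presses on something with over 40 N, if the wrist force passes 120 N, or if a joint passes its speed limit or range.

### The arm

A 6-joint arm with a two-finger parallel gripper is mounted at the origin on the work surface. World frame = base frame: x ahead of the robot, y to its left, z up, the work surface at z = 0. Lengths are in m, angles in degrees, forces in N, time in s.
With the tool pointing down it reaches from about 0.325 to 0.85 m from the base axis. Payload 4.4 kg.
Tool frame: the origin (TCP) lies at the very end of the fingers, on their centre line; the grasp point (between the pads) lies 19 mm behind it; z points along the fingers, y is the direction in which the jaws open and shut (so a half turn about z gives the same grasp; the last joint's range is limited). The gripper opens to 94 mm and grips with 3 to 60 N. Pads are 16 mm wide; open, the fingers measure 119 mm over their backs; the gripper's body (75 mm by 177 mm) begins 78 mm behind the grasp point.
Start: joints at [67.179, 11.837, 88.321, -0, 79.842, -8.623], TCP at [0.141, 0.557, 0.205] pointing down, gripper open.
Joint ranges: [-156.59, 156.59], [-49.26, 127.26], [12.9, 141.05], [-63.56, 243.56], [4.71, 150.69], [-161.64, 161.64]. Speed limits (degrees/s): [159.86, 159.86, 180, 180, 180, 180].

### API

Orientations are given as a 3x3 rotation matrix whose columns are the frame's x, y, z axes.
In Python, from plant import env gives the robot as it stands. Calls block until the motion is done:
- env.move_ptp(position, orientation): joint-space move of the TCP to a pose.
- env.movel(position, speed=0.15, orientation=None, until_force=None): straight line of the TCP; orientation=None keeps the orientation; speed is the mean speed in m/s. With until_force (N) it stops when the force on the tool has changed by that much, and returns True; else False.
- env.movej(angles): joint-space move.
- env.move_gripper(opening, force=None): finger opening in m; force is the grip in N (None keeps the last); returns when the fingers have stopped.
- env.sleep(seconds).
- env.inverse_kinematics(position, orientation): joint angles nearest the present ones, or None.
- env.read_camera(name): name is "scene" or "side" or "wrist"; returns a dict with "frame" (420x560x3 uint8, red, green, blue), "K" (3x3 intrinsics, pixels), "R" (3x3) and "t" (3): a world point X has camera coordinates R X + t. Camera axes: x right, y down, z forward; pixel columns grow to the right and rows downward; lengths in m; the calibration is good to about 2 mm. A picture is of the moment at which its call begins. There is no depth.
A pose or a line that the arm cannot do raises env.Unreachable and nothing moves.
- env.close_job(): hands the job in, once; it reports no verdict.
Trained networks look in a picture, given as the dict that the camera call returned (one of the last four; its "shot" number tells which), for a name from the list of things; names that differ only in an ending like _2 or _b are one class to them, and where a whole thing is asked for, a point or a joint stands for the part that bears it (a point fixed in the world has none). Each returns a list of dicts, best first, with "score" (0 to 1); they miss things now and then, are a little off and sometimes report something else, mostly with a low value. They report only what shows in the picture. A call takes as long as a camera call.
- env.look_for(label, picture): "box" ([left, top, right, bottom] in pixels, round what is visible of it).
- env.spot_point(label, picture): "position" ([column, row] in pixels: a listed point, or the origin of a listed thing).
Readings, each from a call of its own:
- env.read_clock(): time.
- env.read_joint_pos(): joint angles.
- env.read_joint_velocities(): joint speeds.
- env.read_effort(): joint torques, N m.
- env.read_tool_pos(): TCP position.
- env.read_eef_rot(): TCP orientation.
- env.read_contact_force(): force on the tool from outside, world axes, zero at the start.
- env.read_wrist_torque(): the same for the moment, N m.
- env.read_grip_width(): finger opening in m.
Only numpy, scipy, OpenCV 4.12 (cv2) and the standard library are available. Lean on these libraries where they do the work, as an engineer would, in place of code of your own. Each camera call takes 0.05 s, during which the arm holds its last target.

## Working session

There is one attempt and no reset: what is moved stays moved. The work goes in short steps, each a Python script; the robot and the scene stay as the last script left them, time stands still between calls to the robot, and variables do not carry over. Pictures are saved under pics/ and viewed, and the job is handed in when it is done.

```bash
ls; mkdir -p pics; python3 - <<'E'
from plant import env
import cv2
print(env.read_clock())
for n in ["scene","side","wrist"]:
    p=env.read_camera(n)
    cv2.imwrite(f"pics/a_{n}.png",p["frame"][:,:,::-1])
    print(n,p["shot"],p["K"],p["R"],p["t"])
print(env.read_clock())
E
```

```text
pics
0.0
scene 1 [[435.94987456   0.         282.15625436]
 [  0.         435.94987456 203.54359514]
 [  0.           0.           1.        ]] [[-0.5906395   0.80673336  0.01806267]
 [ 0.5977247   0.45243493 -0.6618367 ]
 [-0.54209793 -0.38011039 -0.7494304 ]] [ 0.3477631  -0.27874685  1.73584668]
side 2 [[416.30463309   0.         278.66738923]
 [  0.         416.30463309 210.64303109]
 [  0.           0.           1.        ]] [[ 0.80528174 -0.59270953  0.01472224]
 [-0.44067433 -0.61496284 -0.65393183]
 [ 0.39664526  0.52011165 -0.75641021]] [-0.46067442  0.32735145  1.52856523]
wrist 3 [[375.28962587   0.         278.52836786]
 [  0.         375.28962587 215.13384399]
 [  0.           0.           1.        ]] [[ 0.24510368  0.96949499 -0.00191107]
 [ 0.93557081 -0.23600929  0.2626916 ]
 [ 0.25422716 -0.06617462 -0.96487796]] [-0.57431769 -0.0274242   0.39215969]
0.15
```

View pics/a_scene.png

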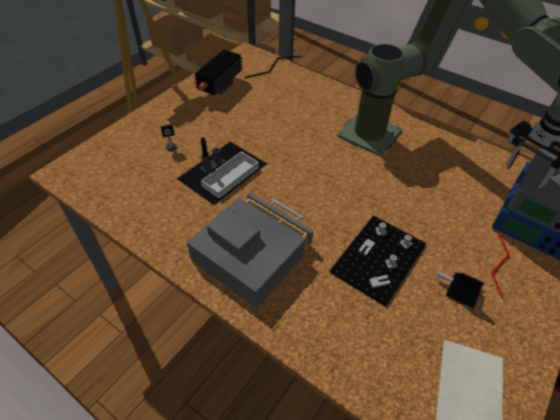

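View pics/a_side.png

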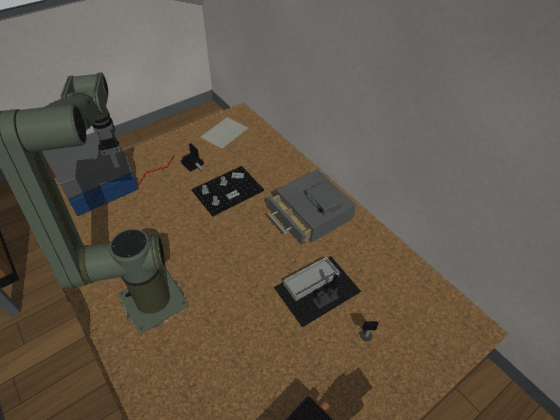

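View pics/a_wrist.png

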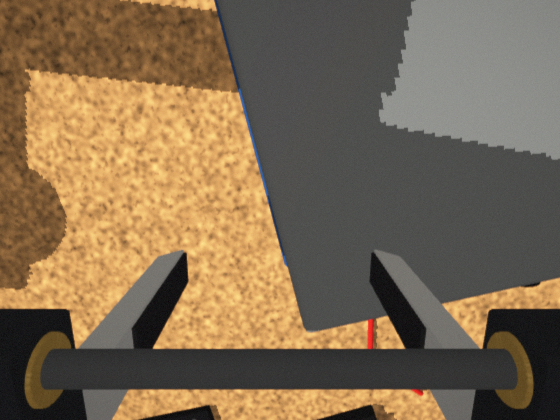

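Three posts and two forks sit on the board. The drawer is partly out, and the tray and stand are on the mat on the other side. I'll run the networks next.

```bash
cat > h.py <<'E'
from plant import env
import numpy as np, cv2
def ray(p,uv):
    d=np.linalg.inv(p["K"])@np.array([uv[0],uv[1],1.0]); d=p["R"].T@d
    return -p["R"].T@p["t"], d/np.linalg.norm(d)
def onz(p,uv,z):
    o,d=ray(p,uv); return o+d*(z-o[2])/d[2]
def proj(p,X):
    c=p["K"]@(p["R"]@np.asarray(X)+p["t"]); return c[:2]/c[2]
def tri(rs):
    A=np.zeros((3,3));b=np.zeros(3)
    for o,d in rs:
        M=np.eye(3)-np.outer(d,d);A+=M;b+=M@o
    X=np.linalg.solve(A,b)
    return X,[np.linalg.norm((np.eye(3)-np.outer(d,d))@(X-o)) for o,d in rs]
def down(yaw):
    # tool z down; tool y (jaws) at world angle yaw deg
    a=np.radians(yaw); y=np.array([np.cos(a),np.sin(a),0]); z=np.array([0,0,-1.]); x=np.cross(y,z)
    return np.stack([x,y,z],1)
def save(p,name,crop=None,s=1):
    f=p["frame"][:,:,::-1]
    if crop: f=f[crop[1]:crop[3],crop[0]:crop[2]]
    f=cv2.resize(f,None,fx=s,fy=s,interpolation=cv2.INTER_CUBIC)
    cv2.imwrite(f"pics/{name}.png",f)
E
python3 - <<'E'
from h import *
np.set_printoptions(precision=4,suppress=True)
a=env.read_camera("scene");b=env.read_camera("side")
save(a,"b_scene",(150,110,450,310),2.6); save(b,"b_side",(180,130,400,350),2.6)
for l in ["post0","fork0","driver0","driver0_top","post_bay","fork_bay","cab_drawer0_handle","cab","board","tray","holder","stage","mirror","meter"]:
    for p,n in((a,"scene"),(b,"side")):
        for r in env.spot_point(l,p)[:5]:
            if r["score"]>.15: print(l,n,np.round(r["position"],1),round(r["score"],2),"z0:",onz(p,r["position"],0)[:2], "z12", onz(p,r["position"],.012)[:2])
print(env.read_clock())
E
```

```text
post0 scene [393.7 263.3] 0.62 z0: [0.5008 0.357 ] z12 [0.5096 0.3586]
post0 scene [403.6 244.7] 0.54 z0: [0.4184 0.3504] z12 [0.4281 0.352 ]
post0 scene [383.4 233.7] 0.46 z0: [0.4177 0.2788] z12 [0.4274 0.2812]
post0 side [207.6 191.8] 0.6 z0: [0.436  0.3589] z12 [0.4314 0.3482]
post0 side [212.9 201.6] 0.54 z0: [0.425  0.2931] z12 [0.4205 0.283 ]
fork0 scene [404.9 244.7] 0.74 z0: [0.416  0.3537] z12 [0.4257 0.3553]
fork0 scene [377.3 282.3] 0.72 z0: [0.5905 0.3484] z12 [0.5983 0.3501]
fork0 scene [366.3 249.1] 0.43 z0: [0.5045 0.2641] z12 [0.5133 0.2668]
fork0 side [238.7 172. ] 0.52 z0: [0.6205 0.3858] z12 [0.6143 0.3749]
fork0 side [236.4 197.2] 0.41 z0: [0.5241 0.2549] z12 [0.5187 0.2451]
fork0 side [334.3 277.7] 0.21 z0: [ 0.6029 -0.3192] z12 [ 0.5968 -0.324 ]
driver0 scene [403.1 244.1] 0.68 z0: [0.4173 0.3481] z12 [0.4269 0.3498]
driver0 scene [207.4 171.7] 0.54 z0: [ 0.5493 -0.364 ] z12 [ 0.5575 -0.3546]
driver0 side [331.9 295. ] 0.63 z0: [ 0.5459 -0.3704] z12 [ 0.5404 -0.3748]
driver0 side [312.9 277.7] 0.2 z0: [ 0.536 -0.271] z12 [ 0.5306 -0.2762]
post_bay side [307.  2
[... 1443 characters left out ...]
.5153 -0.0257] z12 [ 0.524  -0.0199]
holder side [325.3 302. ] 0.77 z0: [ 0.507  -0.3781] z12 [ 0.5018 -0.3823]
stage scene [461.8 291.4] 0.58 z0: [0.4696 0.5605] z12 [0.4788 0.5599]
stage side [191.5 163.5] 0.62 z0: [0.4673 0.5674] z12 [0.4624 0.5549]
mirror scene [202.4 138.2] 0.55 z0: [ 0.4235 -0.5062] z12 [ 0.4332 -0.4953]
mirror scene [167.3 148.1] 0.54 z0: [ 0.5467 -0.5719] z12 [ 0.555  -0.5603]
mirror side [235.4 195.8] 0.54 z0: [0.525  0.2648] z12 [0.5196 0.2549]
mirror side [365.5 339. ] 0.48 z0: [ 0.5272 -0.5684] z12 [ 0.5218 -0.571 ]
meter scene [235.1 235.1] 0.98 z0: [ 0.7087 -0.098 ] z12 [ 0.7153 -0.0915]
meter side [320.8 200.4] 0.81 z0: [0.8203 0.019 ] z12 [0.8124 0.0113]
1.65
```

View pics/b_scene.png

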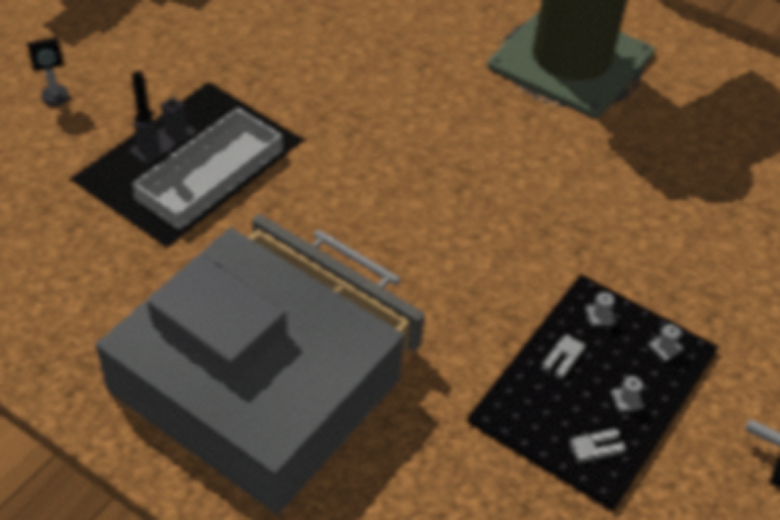

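View pics/b_side.png

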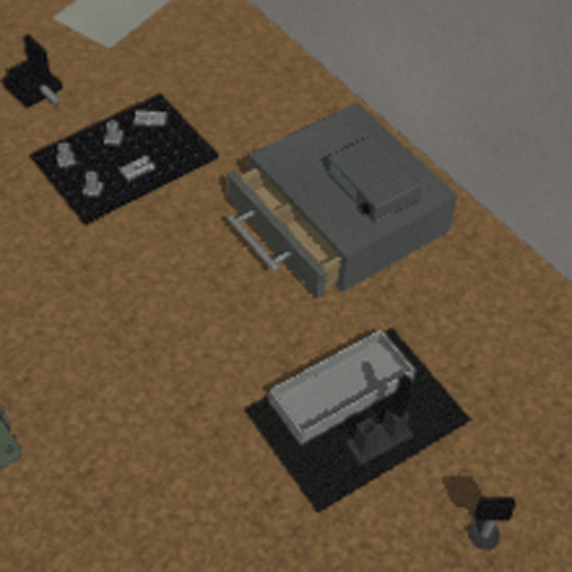

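```bash
cat >> h.py <<'E'
np.set_printoptions(precision=4,suppress=True)
E
python3 - <<'E'
from h import *
a=env.read_camera("scene");b=env.read_camera("side")
S=lambda x,y:(150+x/2.6,110+y/2.6)
D=lambda x,y:(180+x/2.6,130+y/2.6)
for n,p,f,z,pts in [("handle s",a,S,.052,[(318,235),(397,280)]),("handle d",b,D,.052,[(232,218),(278,264)]),
 ("cabtop s",a,S,.09,[(230,230),(98,346),(275,472),(403,355)]),("cabtop d",b,D,.09,[(247,157),(357,104),(455,197),(343,262)]),
 ("board s",a,S,.012,[(583,276),(716,347),(612,508),(470,420)]),
 ("tray s",a,S,.033,[(240,110),(283,148),(180,226),(135,186)]),("tray d",b,D,.033,[(387,332),(413,372),(303,440),(270,393)]),
 ("pocket2 s", a,S,.059,[(172,100)]), ("drvtop s",a,S,.14,[(138,75)]),("drvtop d",b,D,.14,[(400,350)])]:
    P=np.array([onz(p,f(*q),z)[:2] for q in pts]); print(n,P.tolist() and P.round(3).tolist(),P.mean(0))
    if len(P)>1:
        for i in range(len(P)-1):
            d=P[i+1]-P[i];print("   len",np.linalg.norm(d).round(3),"ang",np.degrees(np.arctan2(d[1],d[0])).round(1))
print(tri([ray(a,(288.8,213.3)),ray(b,(278.1,222.1))]))
# joint pose for look
for pos in [(.45,0,.30),(.5,.31,.32),(.45,-.3,.32)]:
    print(env.inverse_kinematics(pos,down(90)))
print(env.read_eef_rot(), env.read_clock())
E
```

```text
handle s [[0.556, -0.065], [0.557, 0.055]] [ 0.5562 -0.0048]
   len 0.12 ang 89.7
handle d [[0.561, 0.053], [0.565, -0.065]] [ 0.563  -0.0059]
   len 0.118 ang -88.3
cabtop s [[0.641, -0.134], [0.862, -0.139], [0.868, 0.116], [0.669, 0.138]] [ 0.7598 -0.005 ]
   len 0.221 ang -1.3
   len 0.255 ang 88.6
   len 0.201 ang 173.7
cabtop d [[0.639, 0.119], [0.867, 0.111], [0.857, -0.145], [0.628, -0.142]] [ 0.7476 -0.014 ]
   len 0.228 ang -2.1
   len 0.256 ang -92.2
   len 0.229 ang 179.4
board s [[0.38, 0.223], [0.382, 0.405], [0.651, 0.404], [0.649, 0.222]] [0.5156 0.3133]
   len 0.182 ang 89.3
   len 0.269 ang -0.3
   len 0.182 ang -90.8
tray s [[0.42, -0.306], [0.444, -0.21], [0.637, -0.225], [0.619, -0.32]] [ 0.5298 -0.2653]
   len 0.099 ang 76.0
   len 0.194 ang -4.7
   len 0.097 ang -100.6
tray d [[0.629, -0.252], [0.614, -0.327], [0.416, -0.32], [0.424, -0.233]] [ 0.5205 -0.2831]
   len 0.077 ang -101.5
   len 0.198 ang 178.0
   len 0.087 ang 84.8
pocket2 s [[0.483, -0.374]] [ 0.4825 -0.3742]
drvtop s [[0.537, -0.374]] [ 0.5368 -0.3745]
drvtop d [[0.567, -0.333]] [ 0.5667 -0.3334]
(array([0.5662, 0.0038, 0.0446]), [np.float64(0.004096968392485937), np.float64(0.004096968392485792)])
[ -11.0436   -7.3621   97.1344   -0.       90.2277 -101.0436]
[ 23.3734   9.9072  77.2357  -0.      92.8571 -66.6266]
[ -42.8612    3.9152   83.8792   -0.       92.2056 -132.8612]
[[-0.9695  0.2453  0.    ]
 [ 0.2453  0.9695  0.0001]
 [-0.      0.0001 -1.    ]] 1.75
```

```bash
python3 - <<'E'
from h import *
for y in (0,180,90,-90):
    print(y,env.inverse_kinematics((.56,0,.22),down(y)))
q=env.inverse_kinematics((.56,0,.22),down(0))
q2=env.inverse_kinematics((.56,0,.22),down(180))
y=0 if abs(q[5])<abs(q2[5]) else 180
t=env.read_clock()
env.move_ptp((.56,-0.01,.22),down(y)); print(env.read_clock()-t,y)
w=env.read_camera("wrist"); save(w,"c_wrist")
for l in ["cab_drawer0_handle","post_bay","fork_bay","cab"]:
    for r in env.spot_point(l,w)[:2]: print(l,r, onz(w,r["position"],.052 if "handle" in l else .022))
E
```

```text
0 [-8.8547  9.3767 89.4665 -0.     81.1568 -8.8547]
180 None
90 [ -8.8547   9.3767  89.4665  -0.      81.1568 -98.8547]
-90 [-8.8547  9.3767 89.4665 -0.     81.1568 81.1453]Traceback (most recent call last):
  File "<stdin>", line 6, in <module>
TypeError: 'NoneType' object is not subscriptable
```

```bash
python3 - <<'E'
from h import *
t=env.read_clock()
env.move_ptp((.56,-0.01,.22),down(0)); print(env.read_clock()-t)
w=env.read_camera("wrist"); save(w,"c_wrist")
for l in ["cab_drawer0_handle","post_bay","fork_bay","cab"]:
    for r in env.spot_point(l,w)[:2]: print(l,r, onz(w,r["position"],.052 if "handle" in l else .022))
E
```

```text
2.5
cab_drawer0_handle {'position': [277.6, 190.5], 'score': 0.61} [ 0.559  -0.0029  0.052 ]
cab {'position': [454.0, 183.5], 'score': 0.63} [ 0.7391 -0.0014  0.022 ]
```

View pics/c_wrist.png

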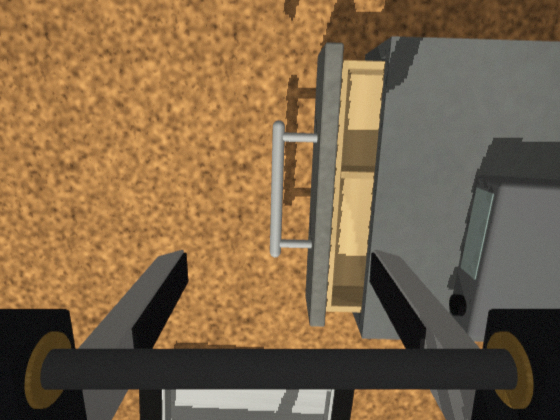

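```bash
python3 - <<'E'
from h import *
w=env.read_camera("wrist")
for n,uv,z in [("h1",(278,124),.055),("h2",(276,253),.055),("panel front top",(320,44),.079),("panel bot",(310,325),.079),("cab corner",(391,38),.09),("cab corner2",(366,336),.09),("div",(357,170),.066)]:
    print(n,onz(w,uv,z))
E
```

```text
h1 [0.5594 0.0578 0.055 ]
h2 [ 0.5576 -0.065   0.055 ]
panel front top [0.5925 0.1199 0.079 ]
panel bot [ 0.5904 -0.1297  0.079 ]
cab corner [0.6452 0.1223 0.09  ]
cab corner2 [ 0.6422 -0.1345  0.09  ]
div [0.63   0.0183 0.066 ]
```

```bash
python3 - <<'E'
from h import *
t=env.read_clock()
env.move_gripper(.034)
env.movel((.5586,-0.003,.09),.2)
print(env.movel((.5586,-0.003,.034),.1,until_force=8), env.read_tool_pos())
env.move_gripper(0.0,25); print("w",env.read_grip_width(),env.read_clock()-t)
u=np.array([np.cos(np.radians(-.6)),np.sin(np.radians(-.6))])
p=np.array(env.read_tool_pos())
for d,f in ((.115,14),(.05,12)):
    p[:2]-=u*d
    print(env.movel(p,.1,until_force=f),env.read_tool_pos(),env.read_contact_force())
    if d==.05: break
print(env.read_clock()-t)
E
```

```text
False [ 0.5592 -0.0031  0.0345]
w 0.010102358693836966 3.0417000000000005
False [0.4421 0.0001 0.0345] [-0.5509  5.6308  4.708 ]
True [0.4262 0.0002 0.0348] [ 1.2816 -0.85    0.009 ]
4.6667
```

```bash
python3 - <<'E'
from h import *
t=env.read_clock()
env.move_gripper(.034)
p=np.array(env.read_tool_pos()); p[2]=.13; env.movel(p,.25)
env.move_ptp((.50,0.05,.25),down(0))
w=env.read_camera("wrist"); save(w,"d_wrist")
for l in ["post_bay","fork_bay"]:
    for r in env.spot_point(l,w)[:2]: print(l,r, onz(w,r["position"],.022))
env.move_gripper(.06)
env.move_ptp((.52,0.29,.27),down(0))
w=env.read_camera("wrist"); save(w,"e_wrist")
for l in ["post0","fork0"]:
    for r in env.spot_point(l,w)[:5]: print(l,np.round(r["position"],1),r["score"], onz(w,r["position"],.012))
    for r in env.look_for(l,w)[:5]: print(l,np.round(r["box"],0),r["score"])
print(env.read_clock()-t)
E
```

```text
post_bay {'position': [323.2, 271.5], 'score': 0.84} [ 0.5489 -0.0515  0.022 ]
fork_bay {'position': [331.6, 172.6], 'score': 0.63} [0.5543 0.0644 0.022 ]
post0 [276.2 125.7] 0.8 [0.5174 0.3516 0.012 ]
post0 [202.1 196. ] 0.66 [0.4289 0.2701 0.012 ]
post0 [175. 106. 209. 137.] 0.97
post0 [260. 109. 293. 140.] 0.88
post0 [185. 185. 217. 211.] 0.88
post0 [200. 307. 383. 418.] 0.73
fork0 [344.9 121.4] 0.64 [0.5951 0.3564 0.012 ]
fork0 [272.1 198.1] 0.64 [0.5123 0.2675 0.012 ]
fork0 [322.  97. 372. 146.] 0.79
fork0 [247. 188. 295. 214.] 0.66
3.7165999999999997
```

View pics/d_wrist.png

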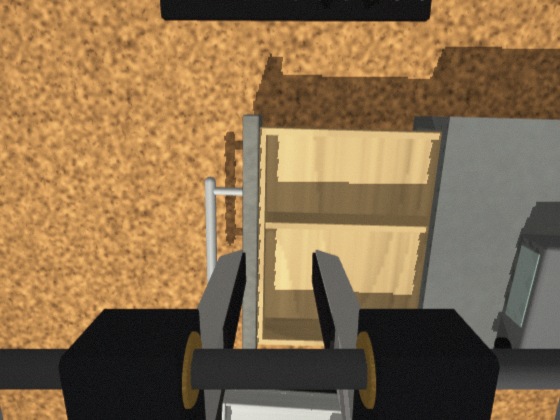

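View pics/e_wrist.png

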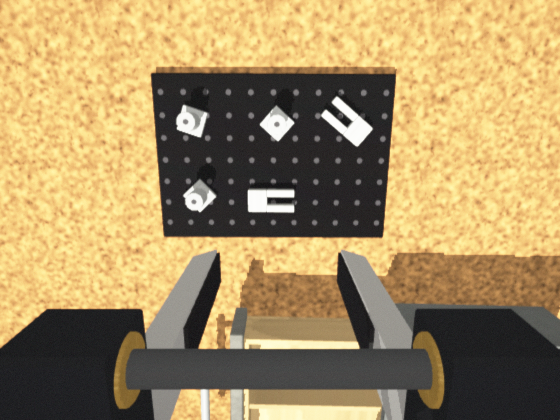

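```bash
cat >> h.py <<'E'
LOOK=(.52,.29,.27)
def blobs(w,name=None,z=.012,xr=(.375,.66),yr=(.218,.41)):
    g=w["frame"].min(2)
    c=np.array([proj(w,(x,y,z)) for x,y in ((xr[0],yr[0]),(xr[1],yr[0]),(xr[1],yr[1]),(xr[0],yr[1]))],np.int32)
    m=np.zeros(g.shape,np.uint8); cv2.fillConvexPoly(m,cv2.convexHull(c),255)
    m=cv2.erode(m,np.ones((7,7)))
    b=((g>115)&(m>0)).astype(np.uint8)
    n,l,s,ce=cv2.connectedComponentsWithStats(b)
    out=[]
    for i in range(1,n):
        if s[i,4]<150: continue
        pts=np.argwhere(l==i)[:,::-1]
        W=np.array([onz(w,p,.022)[:2] for p in pts])
        r=cv2.minAreaRect((W*1000).astype(np.float32))
        bx=cv2.boxPoints(r)/1000
        e1=bx[1]-bx[0];e2=bx[2]-bx[1]
        L=e1 if np.linalg.norm(e1)>np.linalg.norm(e2) else e2
        out.append(dict(c=np.array(r[0])/1000,size=sorted(r[1]),ang=np.degrees(np.arctan2(L[1],L[0])),px=ce[i],mean=W.mean(0),area=s[i,4]))
    return out
E
python3 - <<'E'
from h import *
w=env.read_camera("wrist")
for o in blobs(w): print({k:np.round(v,4) for k,v in o.items()})
for uv in [(185,122),(277,124),(194,202)]: print("top",onz(w,uv,.047))
for r in env.spot_point("post0",w): print(r,onz(w,r["position"],.012))
for r in env.look_for("post0",w): 
    b=r["box"]; print(r["score"],b)
E
```

```text
{'c': array([0.6496, 0.369 ]), 'size': array([ 7.2325, 75.011 ]), 'ang': np.float32(89.8817), 'px': array([396.1502, 105.9483]), 'mean': array([0.6495, 0.3723]), 'area': np.int32(406)}
{'c': array([0.5927, 0.3563]), 'size': array([30.9614, 59.6248]), 'ang': np.float32(-38.8541), 'px': array([347.1814, 122.3219]), 'mean': array([0.5967, 0.3551]), 'area': np.int32(1053)}
{'c': array([0.4235, 0.3574]), 'size': array([28.4733, 32.9246]), 'ang': np.float32(-18.5375), 'px': array([190.786 , 120.6727]), 'mean': array([0.4235, 0.3573]), 'area': np.int32(715)}
{'c': array([0.517 , 0.3535]), 'size': array([28.5956, 30.346 ]), 'ang': np.float32(46.3603), 'px': array([275.9572, 123.3422]), 'mean': array([0.5177, 0.3543]), 'area': np.int32(678)}
{'c': array([0.6494, 0.266 ]), 'size': array([ 7.7947, 79.1816]), 'ang': np.float32(89.8725), 'px': array([388.7536, 200.1184]), 'mean': array([0.6493, 0.2664]), 'area': np.int32(414)}
{'c': array([0.4257, 0.2703]), 'size': array([29.1653, 34.3629]), 'ang': np.float32(42.9389), 'px': array([198.1502, 196.4446]), 'mean': array([0.4266, 0.2716]), 'area': np.int32(659)}
{'c': array([0.511 , 0.2665]), 'size': array([27.5949, 54.8824]), 'ang': np.float32(-0.126), 'px': array([268.4371, 200.0011]), 'mean': array([0.5086, 0.2672]), 'area': np.int32(883)}
top [0.423  0.3565 0.047 ]
top [0.5189 0.3543 0.047 ]
top [0.4272 0.2709 0.047 ]
{'position': [276.2, 125.2], 'score': 0.95} [0.5179 0.352  0.012 ]
{'position': [204.0, 196.0], 'score': 0.71} [0.4315 0.27   0.012 ]
{'position': [188.9, 118.3], 'score': 0.57} [0.4193 0.3598 0.012 ]
0.89 [174.4, 102.7, 210.0, 134.3]
0.84 [259.3, 110.8, 292.6, 143.3]
0.81 [186.8, 179.4, 215.8, 211.8]
0.74 [320.5, 97.9, 372.8, 146.7]
0.25 [202.5, 298.1, 559.0, 420.0]
```

```bash
cat >> h.py <<'E'
def look():
    env.move_ptp(LOOK,down(0)); w=env.read_camera("wrist"); return w
def pick(xy,yaw,z,opening,grip,zup=.15):
    env.move_gripper(opening)
    env.move_ptp((xy[0],xy[1],z+.06),down(yaw))
    hit=env.movel((xy[0],xy[1],z),.12,until_force=8)
    if hit: print("touch at",env.read_tool_pos())
    env.move_gripper(0,grip)
    g=env.read_grip_width()
    p=env.read_tool_pos()
    env.movel((p[0],p[1],zup),.25)
    print("grip",g,env.read_grip_width())
    return env.read_grip_width()
def place(xy,yaw,z,opening,zup=.15):
    env.move_ptp((xy[0],xy[1],zup),down(yaw))
    print("before place",env.read_grip_width())
    hit=env.movel((xy[0],xy[1],z),.15,until_force=6)
    print("hit",hit,env.read_tool_pos()[2])
    env.move_gripper(opening)
    env.movel((xy[0],xy[1],zup),.3)
E
python3 - <<'E'
from h import *
t=env.read_clock()
g=pick((.5175,.353),90,.024,.05,40)
if g>.012: place((.593,-.05),90,.022+.0125,.034)
w=look(); save(w,"f_wrist")
for o in blobs(w): print({k:np.round(v,4) for k,v in o.items() if k in("c","size","ang")})
print(env.read_clock()-t)
E
```

```text
grip 0.019365866732810245 0.019245953742591533
before place 0.019352309204890242
hit True 0.0337664151749872
{'c': array([0.6497, 0.357 ]), 'size': array([ 7.8056, 98.4524]), 'ang': np.float32(89.8669)}
{'c': array([0.5925, 0.356 ]), 'size': array([31.3567, 59.3572]), 'ang': np.float32(-39.0777)}
{'c': array([0.423 , 0.3574]), 'size': array([28.5666, 32.7823]), 'ang': np.float32(-18.96)}
{'c': array([0.6494, 0.2654]), 'size': array([ 8.0988, 80.3365]), 'ang': np.float32(89.953)}
{'c': array([0.4258, 0.2701]), 'size': array([29.8725, 34.3317]), 'ang': np.float32(43.0574)}
{'c': array([0.5106, 0.2668]), 'size': array([26.3536, 54.09  ]), 'ang': np.float32(0.0069)}
8.799999999999999
```

View pics/f_wrist.png

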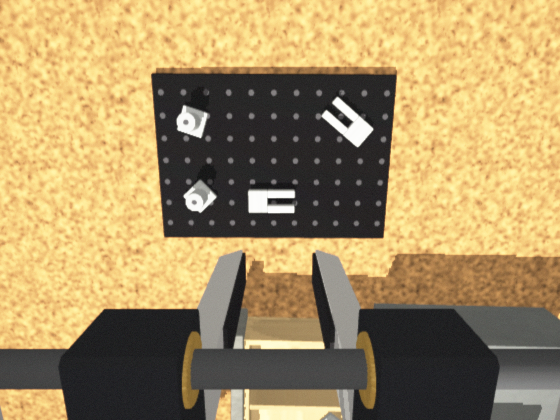

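The first post went in, and the others haven't moved. I'll do the remaining two, checking the picture before each pick.

```bash
python3 - <<'E'
from h import *
t=env.read_clock()
for xy0,tgt in (((.424,.357),(.548,-.05)),((.427,.2705),(.505,-.05))):
    w=look()
    bs=[o for o in blobs(w) if o["size"][0]>20]
    d=min(np.linalg.norm(o["mean"]-xy0) for o in bs); print("nearest",d)
    if d>.012: print("MOVED",[(o["c"],o["size"]) for o in bs]); save(w,"moved"); break
    g=pick(xy0,90,.024,.05,40)
    if g<.012: print("MISS"); break
    place(tgt,90,.022+.0125,.034)
w=look(); save(w,"g_wrist")
for o in blobs(w): print({k:np.round(v,4) for k,v in o.items() if k in("c","size","ang")})
a=env.read_camera("side"); save(a,"g_side",(180,130,400,350),2.6)
print(env.read_clock()-t,env.read_clock())
E
```

```text
nearest 0.0006802215509645755
grip 0.019057198067310727 0.019160559962532978
before place 0.019426034928609247
hit True 0.03373641822408389
nearest 0.0011840724626665574
grip 0.018921598025427786 0.019092148245765175
before place 0.01895719403096105
hit True 0.033979935491449176
{'c': array([0.6497, 0.357 ]), 'size': array([ 7.9094, 98.4352]), 'ang': np.float32(89.503)}
{'c': array([0.5927, 0.3562]), 'size': array([30.7632, 59.446 ]), 'ang': np.float32(-39.1404)}
{'c': array([0.6493, 0.266 ]), 'size': array([ 7.947 , 79.0849]), 'ang': np.float32(89.8639)}
{'c': array([0.5106, 0.2668]), 'size': array([26.3524, 54.0733]), 'ang': np.float32(0.0077)}
17.9167 39.8
```

View pics/g_side.png

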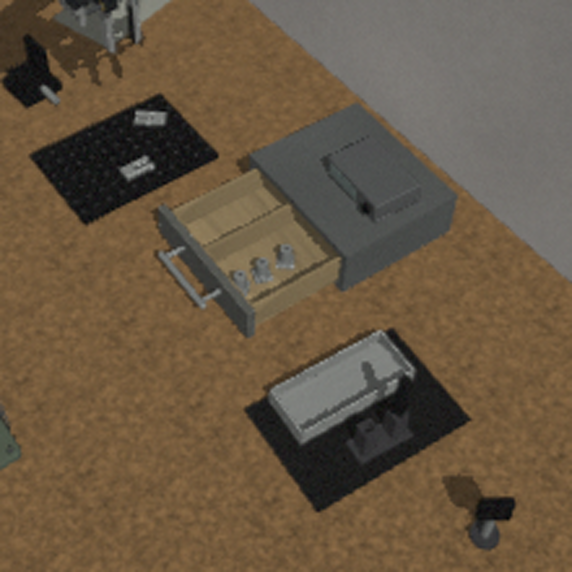

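View pics/g_wrist.png

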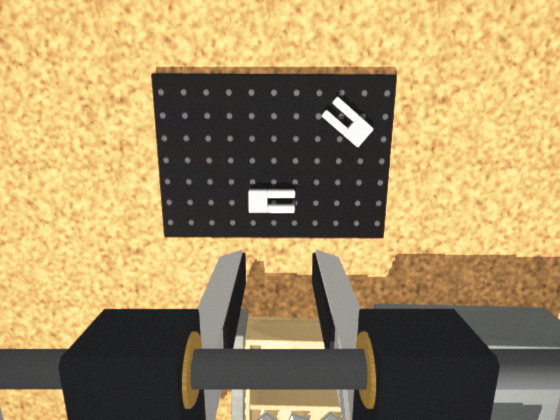

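```bash
python3 - <<'E'
from h import *
t=env.read_clock()
for xy0,tgt in (((.5927,.356),(.597,.061)),((.5107,.2667),(.522,.061))):
    w=look()
    bs=[o for o in blobs(w) if o["size"][0]>20]
    o=min(bs,key=lambda o:np.linalg.norm(o["c"]-xy0)); d=np.linalg.norm(o["c"]-xy0); print("nearest",d)
    if d>.012: print("MOVED",[(o["c"],o["size"]) for o in bs]); save(w,"moved"); break
    g=pick(o["c"],o["ang"]+90,.0145,.05,35)
    if g<.012: print("MISS"); break
    place(tgt,90,.0245,.038)
w=look(); save(w,"i_wrist")
for o in blobs(w): print({k:np.round(v,4) for k,v in o.items() if k in("c","size","ang")})
a=env.read_camera("side"); save(a,"i_side",(180,130,400,350),2.6)
print(env.read_clock()-t,env.read_clock())
E
```

```text
nearest 0.0001354343861364042
grip 0.025651197802407138 0.025579314338680777
before place 0.025393917593959536
hit True 0.024584361718755852
nearest 0.00029698599654002687
touch at [0.5092 0.2663 0.0123]
grip 0.02553710278519394 0.025940814457006352
before place 0.025495853290469588
hit True 0.022281708171563695
{'c': array([0.6495, 0.3571]), 'size': array([ 7.4641, 98.3685]), 'ang': np.float32(89.6336)}
{'c': array([0.6492, 0.2655]), 'size': array([ 7.7516, 80.2936]), 'ang': np.float32(89.8546)}
16.375 56.175
```

View pics/i_side.png

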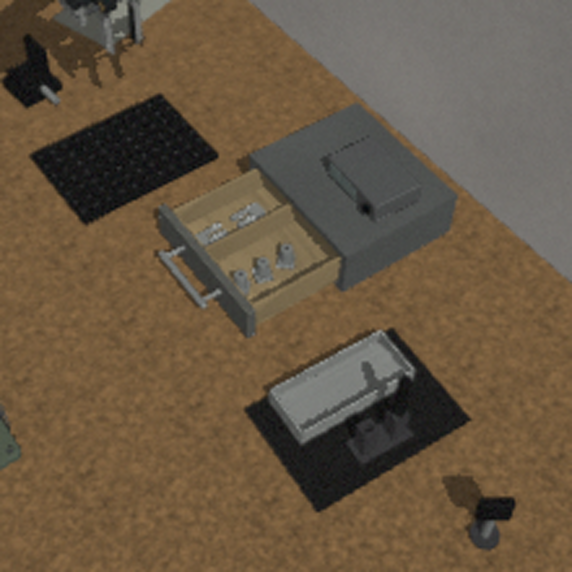

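All posts and forks are in their bays. Next I'll look at the stand and tray and check IK for a near-horizontal grasp.

```bash
python3 - <<'E'
from h import *
t=env.read_clock()
env.move_ptp((.50,-.12,.27),down(0))
env.move_ptp((.50,-.40,.27),down(0))
w=env.read_camera("wrist"); save(w,"j_wrist")
for l,z in (("driver0",.007),("driver0_top",.142),("holder",.003),("tray",.003)):
    for r in env.spot_point(l,w)[:3]: print(l,r, onz(w,r["position"],z))
a=env.read_camera("scene"); b=env.read_camera("side"); save(a,"j_scene",(170,110,300,210),5);save(b,"j_side",(260,240,380,340),5)
for l in ("driver0","driver0_top"):
  for p in (a,b):
    for r in env.spot_point(l,p)[:3]: print(l,r)
def tl(deg,yaw=0):
    # tool z = tilt from down towards heading yaw by deg; jaws perpendicular
    h=np.array([np.cos(np.radians(yaw)),np.sin(np.radians(yaw)),0]); c,s=np.cos(np.radians(deg)),np.sin(np.radians(deg))
    z=h*s+np.array([0,0,-1])*c; y=np.array([-h[1],h[0],0]); x=np.cross(y,z)
    return np.stack([x,y,z],1)
for d in (90,80,70,60,50,45):
  for sg in (1,-1):
    R=tl(d)
    R2=R.copy(); R2[:,:2]*=sg
    print(d,sg,env.inverse_kinematics((.545,-.375,.115),R2))
for d in (0,-10,-20,-30,-40,-45):
  for sg in (1,-1):
    R2=tl(d); R2[:,:2]*=sg
    print(d,sg,env.inverse_kinematics((.55,-.275,.02),R2))
print(env.read_clock()-t,env.read_clock())
E
```

```text
driver0 {'position': [313.2, 156.0], 'score': 0.64} [ 0.5414 -0.3701  0.007 ]
holder {'position': [295.7, 153.8], 'score': 0.93} [ 0.521 -0.368  0.003]
tray {'position': [297.5, 71.8], 'score': 0.59} [ 0.5217 -0.277   0.003 ]
driver0 {'position': [207.1, 166.5], 'score': 0.54}
driver0 {'position': [334.3, 294.8], 'score': 0.56}
driver0 {'position': [269.3, 217.3], 'score': 0.51}
90 1 [-73.2128  43.5323 113.961  105.573   83.6526 111.6378]
90 -1 [-73.2128  43.5323 113.961  105.573   83.6526 -68.3622]
80 1 [-72.5341  34.7409 116.1345 100.4754  72.8092 119.0768]
80 -1 [-72.5341  34.7409 116.1345 100.4754  72.8092 -60.9232]
70 1 [-70.558   26.8034 116.5213  93.009   62.5401 129.4003]
70 -1 [-70.558   26.8034 116.5213  93.009   62.5401 -50.5997]
60 1 [-67.4605  20.5338 115.0835  81.9959  53.876  143.1095]
60 -1 [-67.4605  20.5338 115.0835  81.9959  53.876  -36.8905]
50 1 [-63.5165  16.4796 111.9567  66.9935  48.1512 160.2532]
50 -1 [-63.5165  16.4796 111.9567  66.9935  48.1512 -19.7468]
45 1 None
45 -1 [-61.3311  15.3451 109.8365  58.3465  46.7897 -10.2864]
0 1 [ -34.6234   28.2309   90.3647   -0.       61.4044 -124.6234]
0 -1 [-34.6234  28.2309  90.3647  -0.      61.4044  55.3766]
-10 1 [ -31.6976   34.0509   81.8729   -5.4843   72.6832 -119.6698]
-10 -1 [-31.6976  34.0509  81.8729  -5.4843  72.6832  60.3302]
-20 1 [ -29.2714   40.6476   73.0149   -9.6797   84.0374 -116.7614]
-20 -1 [-29.2714  40.6476  73.0149  -9.6797  84.0374  63.2386]
-30 1 [ -27.2941   47.8416   63.8441  -13.3132   95.329  -115.3377]
-30 -1 [-27.2941  47.8416  63.8441 -13.3132  95.329   64.6623]
-40 1 [ -25.7139   55.5137   54.3771  -16.9097  106.4964 -115.1828]
-40 -1 [-25.7139  55.5137  54.3771 -16.9097 106.4964  64.8172]
-45 1 [ -25.0579   59.5061   49.526   -18.8476  112.0214 -115.5876]
-45 -1 [-25.0579  59.5061  49.526  -18.8476 112.0214  64.4124]
3.1500000000000057 59.325
```

View pics/j_wrist.png

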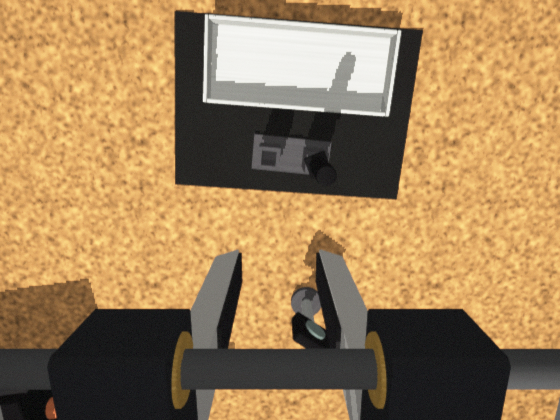

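View pics/j_scene.png

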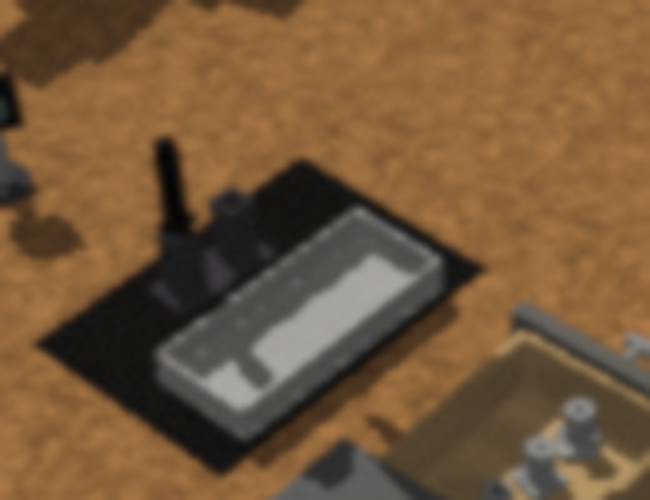

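View pics/j_side.png

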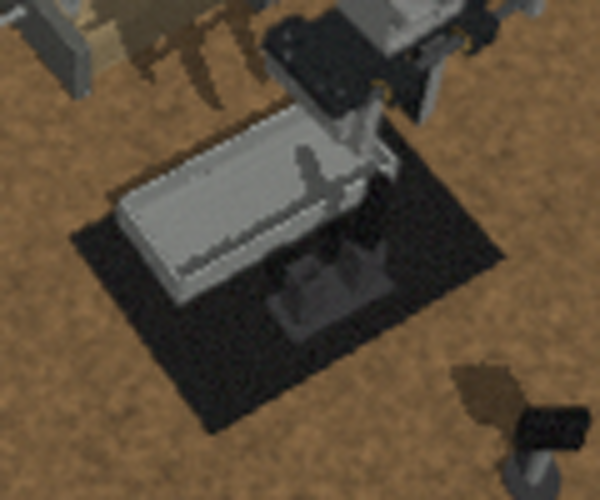

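```bash
cat >> h.py <<'E'
def tl(deg,yaw=0):
    h=np.array([np.cos(np.radians(yaw)),np.sin(np.radians(yaw)),0]); c,s=np.cos(np.radians(deg)),np.sin(np.radians(deg))
    z=h*s+np.array([0,0,-1])*c; y=np.array([-h[1],h[0],0]); x=np.cross(y,z)
    return np.stack([x,y,z],1)
E
python3 - <<'E'
from h import *
w=env.read_camera("wrist"); save(w,"k_wrist",(230,110,360,200),5)
T=np.array([onz(w,p,.033)[:2] for p in((205,15),(400,30),(388,115),(205,101))]);print(T,T.mean(0))
for i in range(4):
    d=T[(i+1)%4]-T[i];print(np.linalg.norm(d),np.degrees(np.arctan2(d[1],d[0])))
print("top",onz(w,(324,174),.142)); print("holder top rect",[onz(w,p,.059)[:2] for p in ((254,132),(252,170),(330,140),(329,178))])
print("holder bottom?",onz(w,(268,157),.059))
for hd in (-30,-40,-50):
  for d in (90,80,70,60):
    R2=tl(d,hd);print(hd,d,env.inverse_kinematics((.545,-.385,.115),R2))
E
```

```text
[[ 0.4261 -0.228 ]
 [ 0.6234 -0.2416]
 [ 0.6177 -0.3251]
 [ 0.4219 -0.3108]] [ 0.5223 -0.2764]
0.19782509958933672 -3.9643916889073196
0.08362613924575012 -93.95481655510169
0.1963291273248141 175.82080367451724
0.08290386925088926 87.08016122878138
top [ 0.5376 -0.3717  0.142 ]
holder top rect [array([ 0.4751, -0.3417]), array([ 0.4723, -0.3806]), array([ 0.5528, -0.3497]), array([ 0.5532, -0.389 ])]
holder bottom? [ 0.4892 -0.367   0.059 ]
-30 90 [-55.9122  41.5591 126.0846 153.5562  78.9026  95.4682]
-30 80 [-55.5081  30.546  128.4901 151.0874  61.3047 100.1162]
-30 70 [-54.3788  20.6685 128.2651 145.1312  42.7233 108.2973]
-30 60 [-52.7339  13.6028 125.4489 129.4711  25.6931 125.7452]
-40 90 [-45.5167  41.5563 126.1444 174.3546  77.7586  91.2007]
-40 80 [-45.4277  30.5286 128.5518 173.7732  59.1857  92.2538]
-40 70 [-45.1798  20.6378 128.3237 172.2762  39.1414  94.2291]
-40 60 [-44.8207  13.5666 125.5001 167.3535  19.4157  99.5339]
-50 90 [-35.0852  41.7338 123.7569 195.3832  75.9897  86.1892]
-50 80 [-35.3092  31.255  126.0945 197.0912  58.1893  83.4006]
-50 70 [-35.9385  21.8626 125.9866 201.1631  39.2272  78.2028]
-50 60 [-36.8625  14.9964 123.4498 213.3179  20.9991  65.1201]
```

View pics/k_wrist.png

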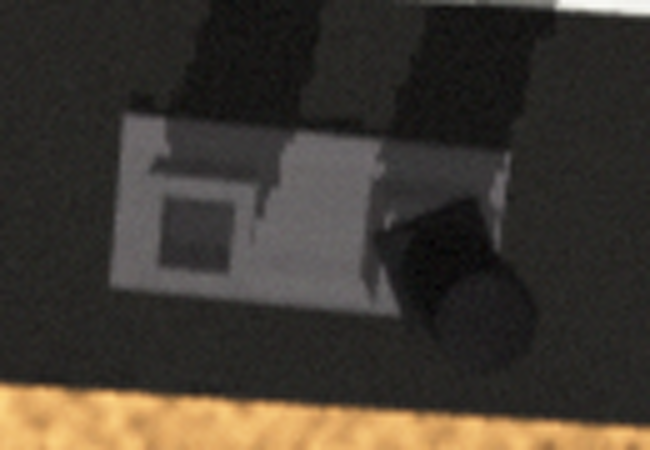

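```bash
python3 - <<'E'
from h import *
w=env.read_camera("wrist")
print("top",onz(w,(327.4,172.6),.142),"guard",onz(w,(317.5,159),.070))
t=env.read_clock()
hd=-40; R=tl(70,hd); h=np.array([np.cos(np.radians(hd)),np.sin(np.radians(hd)),0])
env.move_gripper(.05)
env.move_ptp((.42,-.27,.38),down(0))
ax=np.array([.540,-.369,.108]); tcp=ax+.009*R[:,2]
pre=tcp-.085*h
hi=pre.copy(); hi[2]=.35
print("ik",env.inverse_kinematics(hi,R),env.inverse_kinematics(pre,R))
env.move_ptp(hi,R); print(env.read_joint_pos(),env.read_clock()-t)
a=env.read_camera("scene"); save(a,"l_scene")
for l in ("driver0",):
    for c in ("wrist",):
        w=env.read_camera(c); save(w,"l_wrist")
E
```

```text
top [ 0.5403 -0.3706  0.142 ] guard [ 0.5393 -0.3679  0.07  ]
ik [ -44.9889  -27.878   132.6009   41.3425    7.1062 -132.8336] [-44.9889  17.1057 139.4201 173.5463  46.6377  92.731 ]
[ -45.008   -27.7743  132.5038   41.3245    7.1333 -132.8029] 2.625
```

View pics/l_scene.png

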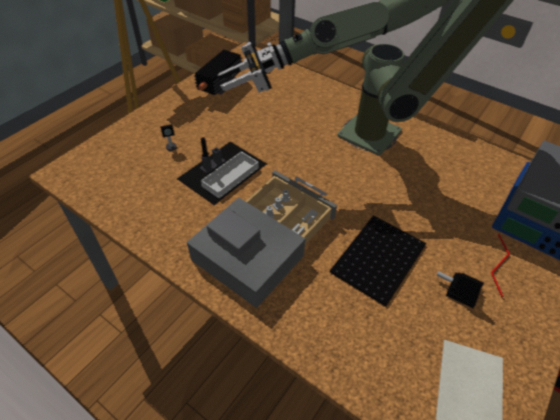

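View pics/l_wrist.png

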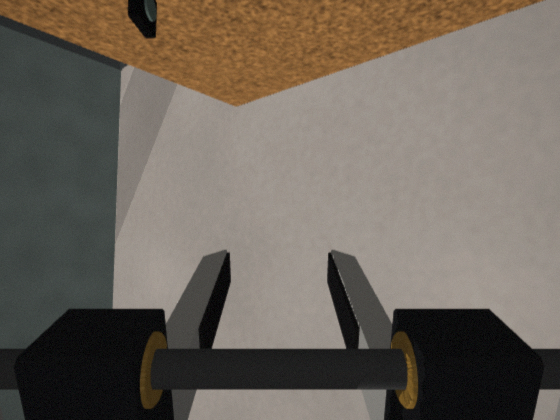

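```bash
python3 - <<'E'
from h import *
hd=-40
h=np.array([np.cos(np.radians(hd)),np.sin(np.radians(hd)),0])
for tilt in (70,80):
  R=tl(tilt,hd); 
  ax=np.array([.540,-.369,.108]); tcp=ax+.009*R[:,2]
  for z in (.35,.30,.26,.24,.22,.20,.18,.15,.12):
    p=tcp-.05*h; p[2]=z; print(tilt,z,env.inverse_kinematics(p,R))
E
```

```text
70 0.35 [ -44.3702  -21.4204  128.8411   57.3845    4.8766 -148.7874]
70 0.3 [-44.3702 -16.0578 131.98   144.9267   7.1583 123.3654]
70 0.26 [-44.3702 -10.567  133.8871 162.6285  13.8764 105.3965]
70 0.24 [-44.3702  -7.4187 134.6129 166.3102  17.6112 101.5735]
70 0.22 [-44.3702  -4.0145 135.1754 168.7259  21.485   99.0115]
70 0.2 [-44.3702  -0.3739 135.5675 170.4087  25.4515  97.1782]
70 0.18 [-44.3702   3.476  135.7839 171.6306  29.4683  95.8019]
70 0.15 [-44.3702   9.5668 135.7734 172.916   35.4938  94.2803]
70 0.12 [-44.3702  15.9145 135.3618 173.7828  41.3902  93.175 ]
80 0.35 [-44.6155 -17.7061 134.1571 164.2917  17.02   104.249 ]
80 0.3 [-44.6155 -10.1756 136.4057 169.7922  26.5621  98.3465]
80 0.26 [-44.6155  -2.8577 137.4533 172.0233  34.8244  95.7587]
80 0.24 [-44.6155   1.1749 137.7042 172.7769  39.0704  94.8165]
80 0.22 [-44.6155   5.4078 137.7672 173.3689  43.3351  94.0301]
80 0.2 [-44.6155   9.7952 137.6412 173.8365  47.57    93.364 ]
80 0.18 [-44.6155  14.2868 137.3281 174.2065  51.7258  92.793 ]
80 0.15 [-44.6155  21.1082 136.5193 174.621   57.7099  92.0764]
80 0.12 [-44.6155  27.8901 135.3271 174.9098  63.2764  91.4906]
```

```bash
python3 - <<'E'
from h import *
t=env.read_clock()
hd=-40; R=tl(80,hd); h=np.array([np.cos(np.radians(hd)),np.sin(np.radians(hd)),0])
ax=np.array([.540,-.369,.108]); tcp=ax+.009*R[:,2]; pre=tcp-.055*h; hi=pre.copy(); hi[2]=.27
env.move_ptp(hi,R); print(env.read_joint_pos(),env.read_clock()-t)
print(env.movel(pre,.12,until_force=8),env.read_tool_pos(),tcp)
a=env.read_camera("side"); save(a,"m_side",(220,200,420,360),3.5)
w=env.read_camera("wrist"); save(w,"m_wrist")
E
```

```text
[-44.702   -5.5291 137.8858 171.3822  32.6285  96.4438] 3.3333000000000013
False [ 0.5049 -0.3395  0.1071] [ 0.5468 -0.3747  0.1064]
```

View pics/m_side.png

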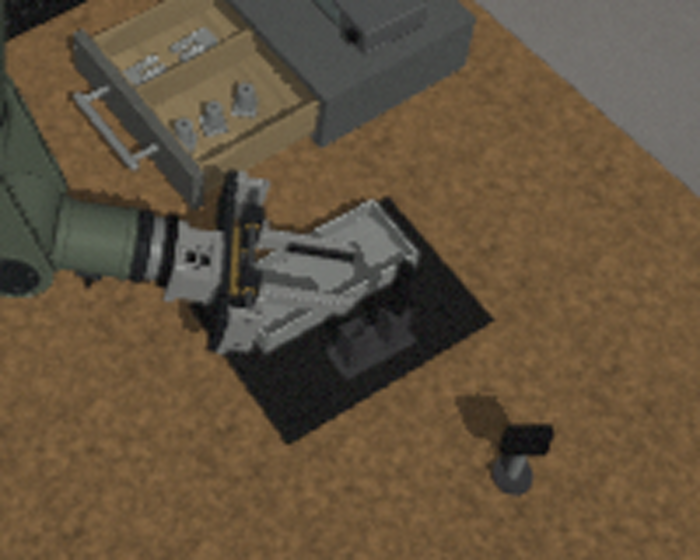

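View pics/m_wrist.png

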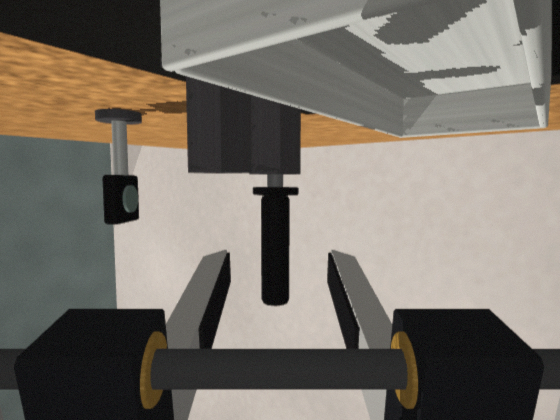

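```bash
python3 - <<'E'
from h import *
t=env.read_clock()
hd=-40; R=tl(80,hd)
ax=np.array([.540,-.369,.108]); tcp=ax+.009*R[:,2]
print(env.movel(tcp,.08,until_force=8),env.read_tool_pos())
env.move_gripper(0,50); print(env.read_grip_width(),env.read_contact_force())
p=tcp.copy(); p[2]=.29
print(env.movel(p,.1,until_force=25),env.read_tool_pos(),env.read_grip_width())
w=env.read_camera("wrist"); save(w,"n_wrist")
print(env.read_clock()-t,env.read_clock())
E
```

```text
False [ 0.5465 -0.3743  0.106 ]
0.016901051798239693 [-0.6152 -0.534  -1.2454]
False [ 0.5466 -0.3746  0.289 ] 0.016772864629572972
3.5 70.6
```

View pics/n_wrist.png

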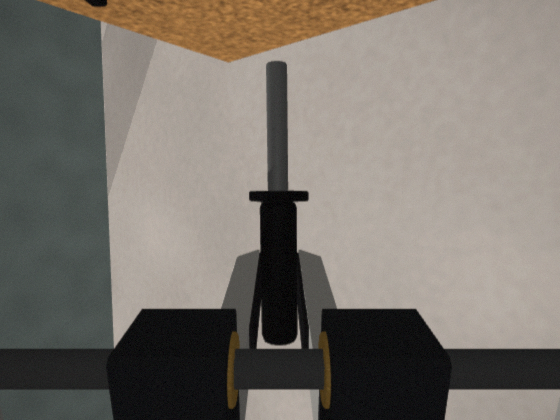

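```bash
python3 - <<'E'
from h import *
t=env.read_clock()
hd=176; R=tl(-10,hd); h=np.array([np.cos(np.radians(hd)),np.sin(np.radians(hd)),0])
c=np.array([.5223,-.2764,0])
ax=c+.0335*h; ax[2]=.0215
tcp=ax+.009*R[:,2]; hi=tcp.copy(); hi[2]=.30
q=env.inverse_kinematics(hi,R); print(q,env.inverse_kinematics(tcp,R),env.read_joint_pos())
if q is not None and abs(q[3])<40:
    env.move_ptp(hi,R); print(env.read_tool_pos(),env.read_grip_width(),env.read_clock()-t)
    w=env.read_camera("wrist"); save(w,"o_wrist")
E
```

```text
[-41.8087   0.4029  90.3949   6.1818  81.3214  51.679 ] [-41.8087  18.8053 106.2742   8.3295  47.2927  46.9443] [-43.8927  -1.2363 130.4383 172.1623  29.3229  96.1642]
[ 0.4903 -0.2738  0.2995] 0.01651504388245057 2.4583000000000084
```

View pics/o_wrist.png

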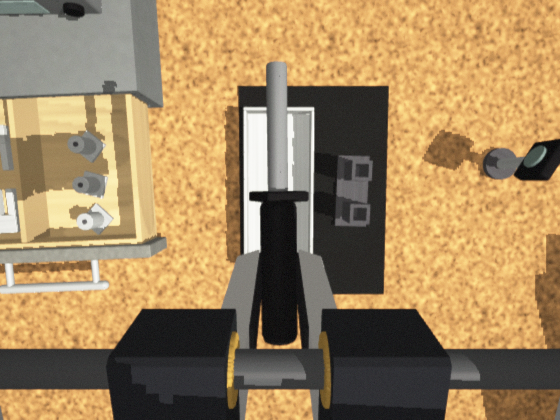

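Both pockets are empty and the driver is lined up over the tray, so I'll lay it down.

```bash
python3 - <<'E'
from h import *
t=env.read_clock()
p=np.array(env.read_tool_pos())
q=p.copy(); q[2]=.05; print(env.movel(q,.2,until_force=8))
q[2]=.0125; print(env.movel(q,.05,until_force=5),env.read_tool_pos(),env.read_grip_width())
env.move_gripper(.035); 
q[2]=.06; env.movel(q,.1); q[2]=.30; env.movel(q,.3)
w=env.read_camera("wrist"); save(w,"p_wrist")
a=env.read_camera("side"); save(a,"p_side",(180,130,400,350),2.6)
b=env.read_camera("scene"); save(b,"p_scene",(170,110,350,250),4)
print(env.read_clock()-t,env.read_clock())
E
```

```text
False
True [ 0.4893 -0.2732  0.013 ] 0.016709199605325336
4.3333999999999975 77.4417
```

View pics/p_wrist.png

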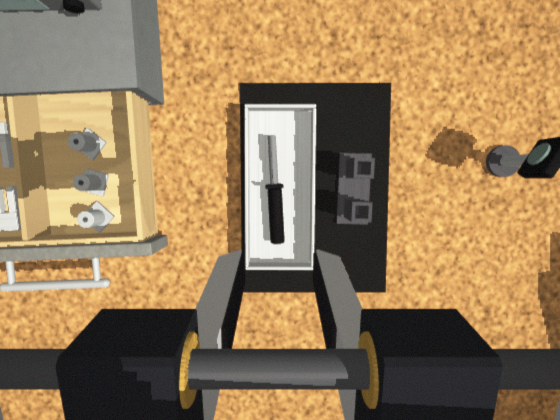

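View pics/p_scene.png

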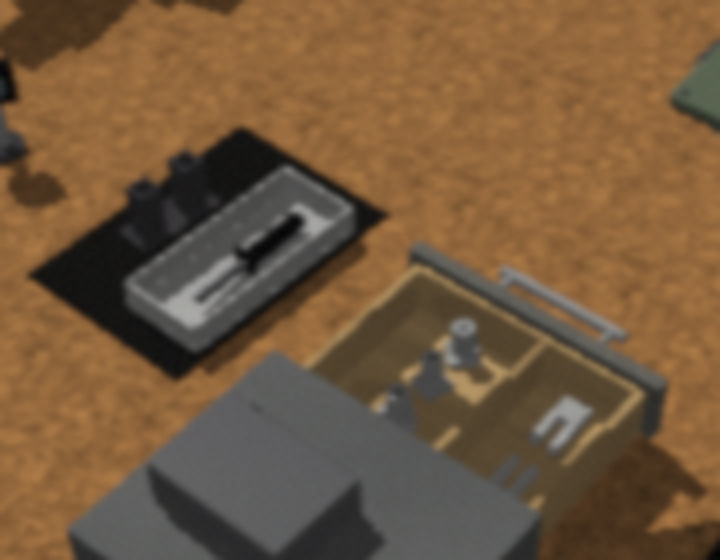

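```bash
python3 - <<'E'
from h import *
t=env.read_clock()
env.move_ptp((.427,0.0,.15),down(0))
w=env.read_camera("wrist"); save(w,"q_wrist")
print([ (r["score"],onz(w,r["position"],.052)) for r in env.spot_point("cab_drawer0_handle",w)[:2]])
env.move_gripper(.034)
print(env.movel((.427,0.0,.036),.1,until_force=6),env.read_tool_pos())
env.move_gripper(0,25); print(env.read_grip_width())
p=np.array(env.read_tool_pos()); u=np.array([np.cos(np.radians(-.8)),np.sin(np.radians(-.8))])
q=p.copy(); q[:2]+=u*.155; print(env.movel(q,.08,until_force=15),env.read_tool_pos())
q[:2]+=u*.025; print(env.movel(q,.04,until_force=15),env.read_tool_pos(),env.read_contact_force())
print(env.read_clock()-t,env.read_clock())
E
```

```text
[(0.78, array([ 0.4293, -0.0005,  0.052 ])), (0.48, array([0.5811, 0.0625, 0.052 ]))]
False [ 0.4277 -0.0001  0.0366]
0.010299586491606316
False [ 0.5833 -0.0042  0.0364]
True [ 0.5914 -0.0045  0.0363] [-1.3596 -0.4216  4.197 ]
5.825000000000003 83.2667
```

```bash
python3 - <<'E'
from h import *
p=np.array(env.read_tool_pos())
print(env.movel(p+[.012,-.0002,0],.03,until_force=25),env.read_tool_pos(),env.read_contact_force())
env.move_gripper(.03); p=np.array(env.read_tool_pos())
env.movel((p[0],p[1],.13),.2)
# final nudge: closed fingers pressing front of handle
env.move_gripper(0)
env.movel((.56,p[1],.13),.2)
env.movel((.56,p[1],.036),.15,until_force=8)
print(env.movel((.61,p[1],.036),.04,until_force=22),env.read_tool_pos())
env.movel((.55,p[1],.036),.1); env.movel((.50,0,.25),.3)
w=env.read_camera("wrist"); save(w,"r_wrist")
env.move_ptp((.141,.557,.25),down(0))
a=env.read_camera("side"); save(a,"r_side",(180,130,400,350),2.6)
b=env.read_camera("scene"); save(b,"r_scene",(150,110,450,310),2.6)
print([ (r["score"],onz(b,r["position"],.052)) for r in env.spot_point("cab_drawer0_handle",b)[:1]])
print(env.read_clock())
E
```

```text
True [ 0.5912 -0.0046  0.0361] [-1.9197  0.5872  5.1284]
True [ 0.5727 -0.0044  0.035 ]
[(0.58, array([ 0.6013, -0.0071,  0.052 ]))]
90.875
```

View pics/r_wrist.png

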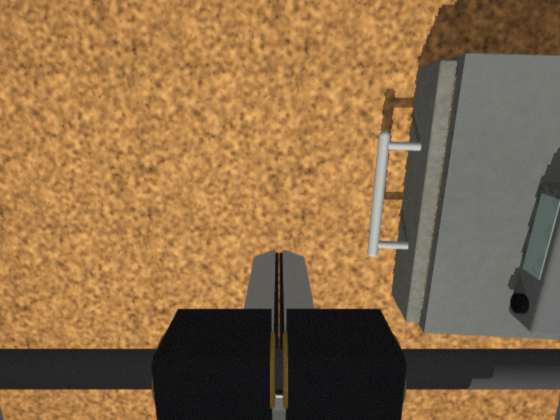

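View pics/r_side.png

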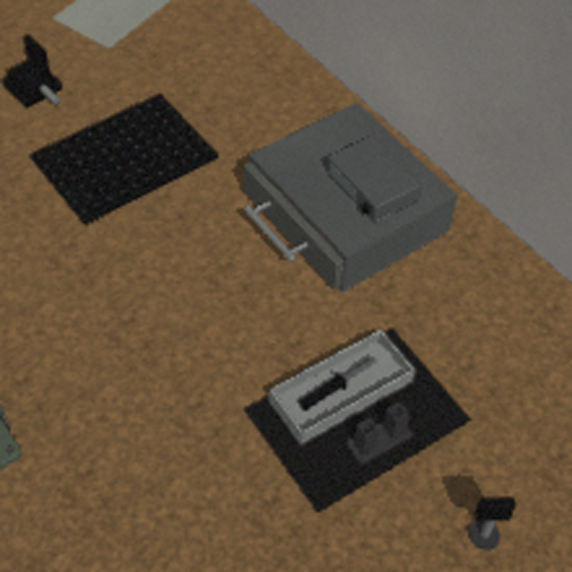

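View pics/r_scene.png

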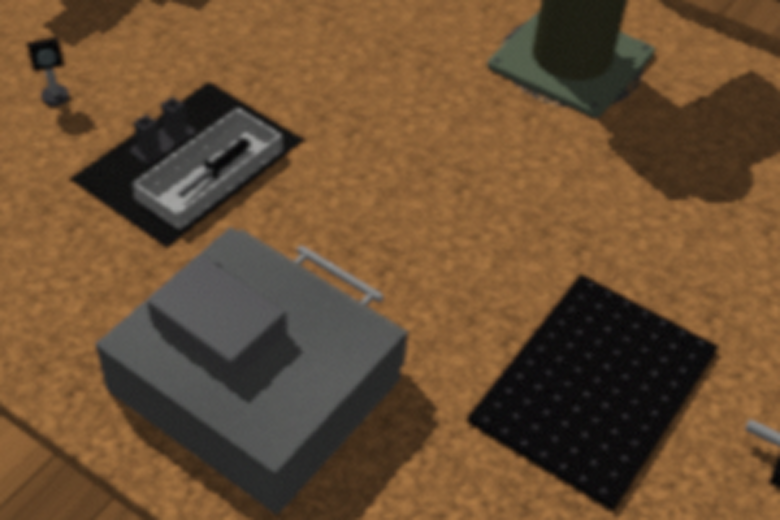

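```bash
python3 - <<'E'
from plant import env
env.close_job(); print(env.read_clock())
E
```

```text
the job is handed in; nothing more can be done
the job is handed in; nothing more can be done
```

The bench is cleared and the job is handed in, at about 91 s of the 210 s allowed. I followed the order asked:

- **Drawer:** I pulled it fully out at the start. After everything was in, I pushed it shut until it met its stop, and two further pushes gave no more travel.
- **Posts and forks:** There were three posts and two forks. The posts stand upright in the wider bay, and the forks lie flat in the narrower bay.
- **Screwdriver:** Only one was present. It lies wholly inside the tray, and both pockets of the stand are empty.

In the last pictures the drawer's front sits flush against the cabinet and the breadboard is empty. The power meter, mirror and stage look unmoved where they show. No knocked part or slackened grip showed up.

One check was slightly off. The network put the shut handle at x = 0.601 m, while the gripper touched the stop at 0.591 m. I trusted the gripper, because its travel of about 165 mm matches the drawer's 166 mm.

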